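# Set out the button dies by size beside the press

### The arm

A 6-joint arm with a two-finger parallel gripper is mounted at the origin on a cart in front of the work surface, level with it; the furniture and walls round the work are solid. World frame = base frame: x ahead of the robot, y to its left, z up, the work surface at z = 0. Lengths are in m, angles in rad, forces in N, time in s.
With the tool pointing down it reaches from about 0.425 to 0.95 m from the base axis. Payload 3.5 kg.
Tool frame: the origin (TCP) lies at the very end of the fingers, on their centre line; the grasp point (between the pads) lies 19 mm behind it (ctrl.grip_point_offset is the distance from the TCP to the grasp point, in m); z points along the fingers, y is the line along which they close (so a half turn about z gives the same grasp; the last joint's range is limited). The gripper opens to 85 mm and grips with 20 to 120 N. Pads are 22 mm wide; open, the fingers measure 114 mm over their backs; the gripper's body (76 mm by 85 mm) begins 54 mm behind the grasp point. The pads swing forward as they close: fully open they stand 13 mm farther back than shut.
Start: joints at [-1.471, 0.286, 1.577, -0, 1.279, -0.15], TCP at [0.167, -0.654, 0.231] pointing down, gripper open.
Joint ranges: [-2.77, 2.77], [-0.9, 2.22], [0.21, 2.48], [-1.53, 4.67], [0.24, 2.81], [-2.84, 2.84]. Speed limits (rad/s): [2.79, 2.79, 3.14, 3.14, 3.14, 3.14].

### API

Orientations are given as a unit quaternion [x, y, z, w].
In Python, from plant import ctrl gives the robot as it stands. The module is installed in compiled form; this text tells all that it offers.
- The arm moves only by the shell command python3 -m pendant 'ROWS' [OPENING] [FORCE]. ROWS is JSON, a list of rows, each an object of numbers: "dx", "dy", "dz": the shift along the tool's x, y, z in cm; "twist": the turn about the tool's z in degrees. A call has 1 to 10 rows; each row is the pose to reach, as a shift and turn from the pose commanded when the call began, along the tool's axes at that moment; what a row does not reach only later rows make up. A row lasts 1/8 s, in which the tool goes at most 62.5 mm and 10.7 degrees, less where a joint would pass 70% of its speed; a pose out of reach is approached as far as the arm can. A call with a gripper value outside its range is refused whole. OPENING is the opening in per cent of the stroke, from 0 (shut) to 100 (fully open), set as the call begins (- or left out, the last holds). The fingers move at their own pace and stop on an object; FORCE is the grip in N (left out, the last holds). Time passes only in rows, so rows that repeat a pose let the fingers close. It gives the time, the measured TCP pose, the force, the opening and the grip force at its end, in the units of the state.
- ctrl.get_state(): the state, without advancing time (a new reading comes with each control period).
- ctrl.read_camera(name): name is "side" or "top" or "wrist"; returns a dict with "img" (420x560x3 uint8, red, green, blue), "depth" (420x560 float32, m along the optical axis (not along the pixel's ray), 0 where there is no reading), "camera_matrix" (3x3 intrinsics, pixels), "xyz" and "rotation" of the camera in the world; the wrist camera has in their place "tool_from_camera" (4x4, takes a point from camera to tool coordinates, whose origin is the TCP and whose axes are the flange's). Camera axes: x right, y up, looking along -z (the intrinsics and any distortion apply to the point x, -y, -z); pixel columns grow to the right and rows downward; lengths in m; the calibration is good to about 2 mm. A picture is of the moment at which its call begins: read the wrist's pose just before it.
- ctrl.sign_off(): hands the job in; it is judged then, once.
The state is a dict: "time": time; "qpos": joint angles; "dq": joint speeds; "joint_efforts": joint torques, N m; "eef_pos": TCP position; "tcp_rot": TCP orientation; "contact_force": force on the tool from outside, world axes, zero at the start; "wrist_torque": the same for the moment, N m; "opening": opening from 0.0 (shut) to 1.0 (fully open); "finger_force": force on a finger pad.
Only numpy, scipy, OpenCV 4.12 (cv2) and the standard library are available. Lean on these libraries where they do the work, as an engineer would, in place of code of your own. Each camera call takes 0.05 s, during which the arm holds its last target. There are 200 camera calls.

### The job

Set the four steel button dies out on the rack in order of size: the smallest on the cork pad next to the button press, then the next larger on each pad along, so that the largest stands on the pad farthest from the press. Stand each die upright in the middle of its pad and let go of it.

Things in the scene. Friction and masses are not known exactly. Their poses are not given: they have to be found in the camera images.
- die_22_center (a point): Centre (half-way up) of the smallest of four plain steel button dies: an upright solid cylinder 22 mm in diameter and 34 mm tall, with a narrower step round its top 7 mm, a small dark disc on top and a flat underside; loose on the table, 50 g give or take 20 %. Its z axis is its own axis, up at the start.
- die_32_center (a point): Centre (half-way up) of the second smallest of four plain steel button dies: an upright solid cylinder 32 mm in diameter and 42 mm tall, with a narrower step round its top 7 mm, a small dark disc on top and a flat underside; loose on the table, 100 g give or take 20 %. Its z axis is its own axis, up at the start.
- die_42_center (a point): Centre (half-way up) of the second largest of four plain steel button dies: an upright solid cylinder 42 mm in diameter and 50 mm tall, with a narrower step round its top 7 mm, a small dark disc on top and a flat underside; loose on the table, 180 g give or take 20 %. Its z axis is its own axis, up at the start.
- die_52_center (a point): Centre (half-way up) of the largest of four plain steel button dies: an upright solid cylinder 52 mm in diameter and 58 mm tall, with a narrower step round its top 7 mm, a small dark disc on top and a flat underside; loose on the table, 300 g give or take 20 %. Its z axis is its own axis, up at the start.
- pad_a (a point): Centre of the top face of a round cork pad, 66 mm in diameter, 9 mm above the table. Four such pads, pad_a, pad_b, pad_c, pad_d in this order and 80 mm apart, form a straight row along a fixed plywood rack board (84 x 345 mm, 6 mm thick). This is the end pad on the robot-left side. Its y axis runs along the row from pad_d towards pad_a, z up.
- pad_b (a point): Centre of the top face of a round cork pad, 66 mm in diameter, 9 mm above the table. Four such pads, pad_a, pad_b, pad_c, pad_d in this order and 80 mm apart, form a straight row along a fixed plywood rack board (84 x 345 mm, 6 mm thick). This is the second from the left. Its y axis runs along the row from pad_d towards pad_a, z up.
- pad_c (a point): Centre of the top face of a round cork pad, 66 mm in diameter, 9 mm above the table. Four such pads, pad_a, pad_b, pad_c, pad_d in this order and 80 mm apart, form a straight row along a fixed plywood rack board (84 x 345 mm, 6 mm thick). This is the third from the left. Its y axis runs along the row from pad_d towards pad_a, z up.
- pad_d (a point): Centre of the top face of a round cork pad, 66 mm in diameter, 9 mm above the table. Four such pads, pad_a, pad_b, pad_c, pad_d in this order and 80 mm apart, form a straight row along a fixed plywood rack board (84 x 345 mm, 6 mm thick). This is the end pad on the robot-right side. Its y axis runs along the row from pad_d towards pad_a, z up.
- press: Small grey hand press for covering buttons, with a C-shaped frame and a cross handle on top: base 100 x 70 mm, 130 mm tall, fixed. It stands just past one end of the row of pads, sometimes the left end, sometimes the right: its centre is 125 mm beyond the centre of the end pad. Past the other end stands a paint tin (77 mm wide and tall, fixed). Origin at the centre of its underside, on the table.
Mind the look-alikes: they are no part of the job. What is shaped like the part that bears die_32_center but blue is not meant.

How it is judged:
At the end, for the whole second after the job is handed in: Counting from the press, the 22, 32, 42 and 52 mm dies stand on the first, second, third and fourth pad: each centre within 14 mm of its pad's centre seen from above, resting on the pad (height within 4 mm), upright within 0.1 rad, and still (linear speed of each of die_22, die_32, die_42, die_52 below 0.02 m/s and angular speed of each of die_22, die_32, die_42, die_52 below 0.3 rad/s and ((y of press in the frame of pad_a above 0 m and horizontal distance between die_22_center and pad_a below 0.014 m and z of die_22_center in the frame of pad_a between 0.013 and 0.021 m and angle between each of die_22_center, die_32_center, die_42_center, die_52_center's own z axis and vertical below 0.1 rad and horizontal distance between die_32_center and pad_b below 0.014 m and z of die_32_center in the frame of pad_b between 0.017 and 0.025 m and horizontal distance between die_42_center and pad_c below 0.014 m and z of die_42_center in the frame of pad_c between 0.021 and 0.029 m and horizontal distance between die_52_center and pad_d below 0.014 m and z of die_52_center in the frame of pad_d between 0.025 and 0.033 m) or (y of press in the frame of pad_a below 0 m and horizontal distance between die_22_center and pad_d below 0.014 m and z of die_22_center in the frame of pad_d between 0.013 and 0.021 m and angle between each of die_22_center, die_32_center, die_42_center, die_52_center's own z axis and vertical below 0.1 rad and horizontal distance between die_32_center and pad_c below 0.014 m and z of die_32_center in the frame of pad_c between 0.017 and 0.025 m and horizontal distance between die_42_center and pad_b below 0.014 m and z of die_42_center in the frame of pad_b between 0.021 and 0.029 m and horizontal distance between die_52_center and pad_a below 0.014 m and z of die_52_center in the frame of pad_a between 0.025 and 0.033 m))); the robot touches nothing.
It also fails if it takes over 120 s, if anything falls off the work surface, if the arm or the gripper's body presses on something with over 40 N, if the wrist force passes 120 N, or if a joint passes its speed limit or range.

## Working session

There is one attempt and no reset: what is moved stays moved. The work goes in short steps, Python scripts to look and compute and a shell command to move; the robot and the scene stay as the last step left them, time stands still between calls to the robot, and variables do not carry over. Pictures are saved under pics/ and viewed, at most 14 in all, crops included, and the job is handed in when it is done.

```bash
mkdir -p pics; cat > h.py <<'E'
import numpy as np, cv2
from plant import ctrl
from scipy.spatial.transform import Rotation as R
def cam(name):
    s=ctrl.get_state(); c=ctrl.read_camera(name)
    if name=="wrist":
        T=np.eye(4);T[:3,:3]=R.from_quat(s["tcp_rot"]).as_matrix();T[:3,3]=s["eef_pos"]
        M=T@np.array(c["tool_from_camera"]); c["xyz"]=M[:3,3]; c["rotation"]=M[:3,:3]
    c["rotation"]=np.array(c["rotation"])
    if c["rotation"].shape!=(3,3): c["rotation"]=R.from_quat(c["rotation"].ravel()).as_matrix()
    return c
def save(c,fn,crop=None,k=1):
    im=c["img"]
    if crop: a,b,d,e=crop; im=im[b:e,a:d]
    im=cv2.resize(im,None,fx=k,fy=k,interpolation=cv2.INTER_CUBIC); cv2.imwrite(fn,im[:,:,::-1])
def ray(c,u,v):
    K=np.array(c["camera_matrix"]); d=np.array([(u-K[0,2])/K[0,0],-(v-K[1,2])/K[1,1],-1.0])
    return np.array(c["xyz"]),c["rotation"]@d
def atz(c,u,v,z):
    o,d=ray(c,u,v); return o+d*(z-o[2])/d[2]
def dep(c,u,v):
    o,d=ray(c,u,v); return o+d*float(c["depth"][int(v),int(u)])
E
python3 - <<'E'
from h import *
s=ctrl.get_state(); print({k:np.round(v,3).tolist() for k,v in s.items()}, ctrl.grip_point_offset)
import pickle
for n in ("top","side"):
    c=cam(n); save(c,f"pics/{n}0.png",k=1.4); pickle.dump(c,open(n+".pkl","wb")); print(n,c["xyz"],c["rotation"].round(3).tolist(),np.array(c["camera_matrix"]).tolist())
    print([k for k in c])
E
```

```text
{'time': 0.0, 'qpos': [-1.471, 0.287, 1.578, 0.0, 1.279, -0.15], 'dq': [-0.001, 0.0, -0.002, -0.001, 0.0, -0.0], 'joint_efforts': [-0.0, -40.598, -29.262, -0.0, 0.006, 0.0], 'eef_pos': [0.167, -0.653, 0.23], 'tcp_rot': [0.992, 0.125, 0.0, -0.001], 'contact_force': [0.289, -0.061, 0.577], 'wrist_torque': [0.015, 0.006, 0.01], 'finger_force': 0.0, 'opening': 1.004} 0.0187
top [0.30222    0.06337452 1.02468994] [[-0.036, 0.975, -0.219], [-0.999, -0.036, 0.006], [-0.002, 0.219, 0.976]] [[384.62362683937727, 0.0, 285.15746681738847], [0.0, 384.62362683937727, 209.24288559805026], [0.0, 0.0, 1.0]]
['img', 'depth', 'camera_matrix', 'xyz', 'rotation']
side [ 0.46385035 -0.87863828  0.46120773] [[0.997, 0.018, -0.07], [-0.071, 0.389, -0.919], [0.01, 0.921, 0.389]] [[435.96019015385644, 0.0, 278.48243229845065], [0.0, 435.96019015385644, 215.8055668899204], [0.0, 0.0, 1.0]]
['img', 'depth', 'camera_matrix', 'xyz', 'rotation']
```

View pics/top0.png

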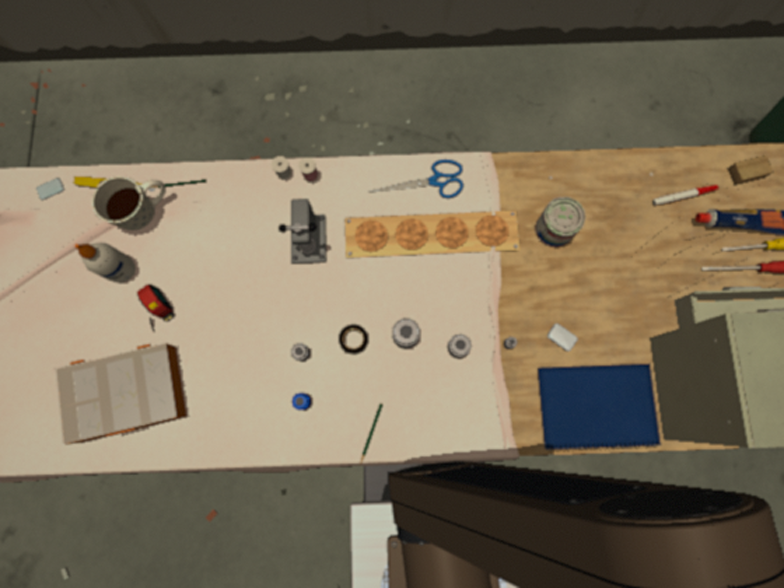

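View pics/side0.png

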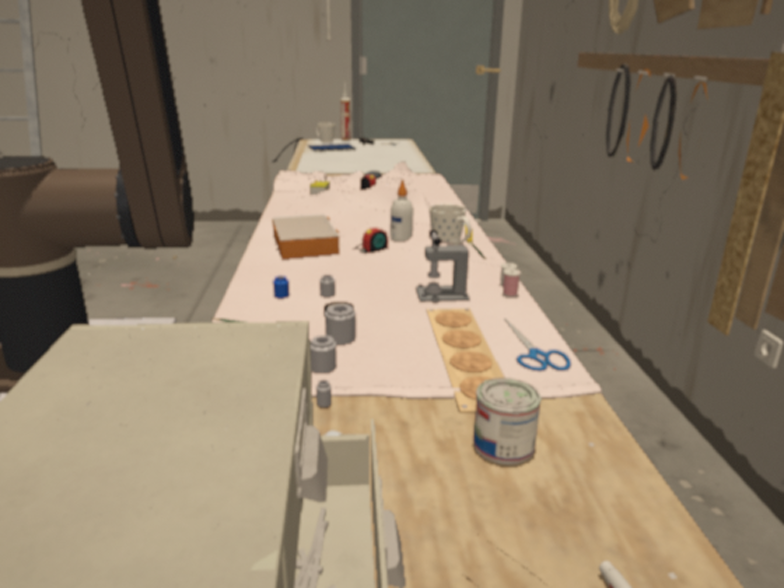

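Top picture (1.4x): the press is at (308,235), at the left end of the row. The pads run from pad_a (371,234) through (411,234) and (451,232) to pad_d (492,230), and the paint tin is at (562,220). Grey dies are at (510,342), (301,352), (459,345) and (406,332), by size 22, 32, 42 and 52. The blue look-alike at (302,401) has the 32's shape but the wrong colour. The dark thing at (353,339) is a ring. I'll confirm this in a crop.

```bash
python3 - <<'E'
from h import *; import pickle
t=pickle.load(open("top.pkl","rb")); s=pickle.load(open("side.pkl","rb"))
save(t,"pics/top_crop.png",(190,140,390,300),4); save(s,"pics/side_crop.png",(170,170,370,310),4)
for n,u,v in [("52",406,332),("42",459,345),("32",301,352),("22",510,342),("blue",302,401),("ring",353,334),("pa",371,234),("pb",411,234),("pc",451,232),("pd",492,230),("press",308,250),("tin",563,212)]:
    u/=1.4;v/=1.4; print(n,dep(t,u,v).round(4))
E
```

```text
52 [0.4454 0.048  0.0615]
42 [ 0.4194 -0.047   0.0529]
32 [0.4184 0.2406 0.043 ]
22 [ 0.4234 -0.1429  0.0374]
blue [0.3307 0.2387 0.0416]
ring [0.454  0.1485 0.0027]
pa [0.6512 0.1088 0.0097]
pb [0.6487 0.0296 0.0086]
pc [ 0.6509 -0.0502  0.0057]
pd [ 0.6519 -0.1319  0.006 ]
press [0.6154 0.2296 0.033 ]
tin [ 0.6597 -0.2548  0.0723]
```

View pics/top_crop.png

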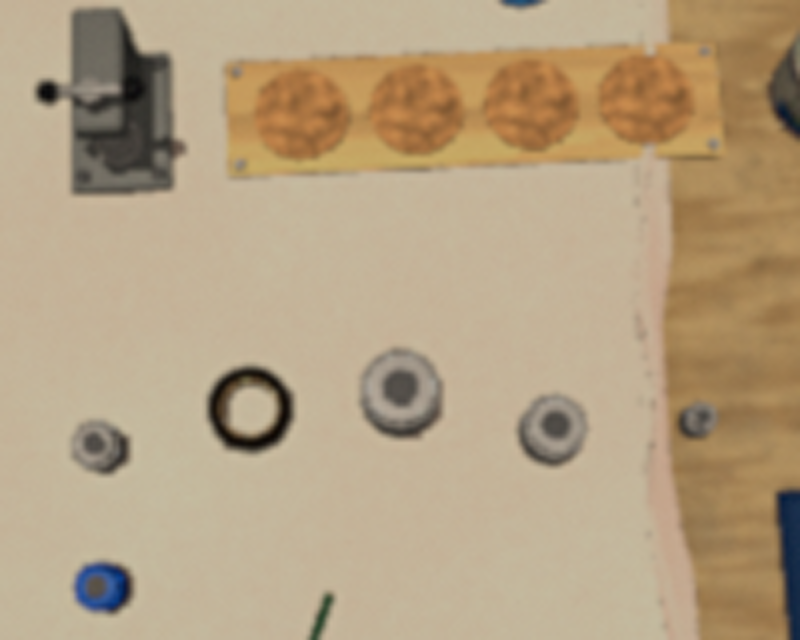

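View pics/side_crop.png

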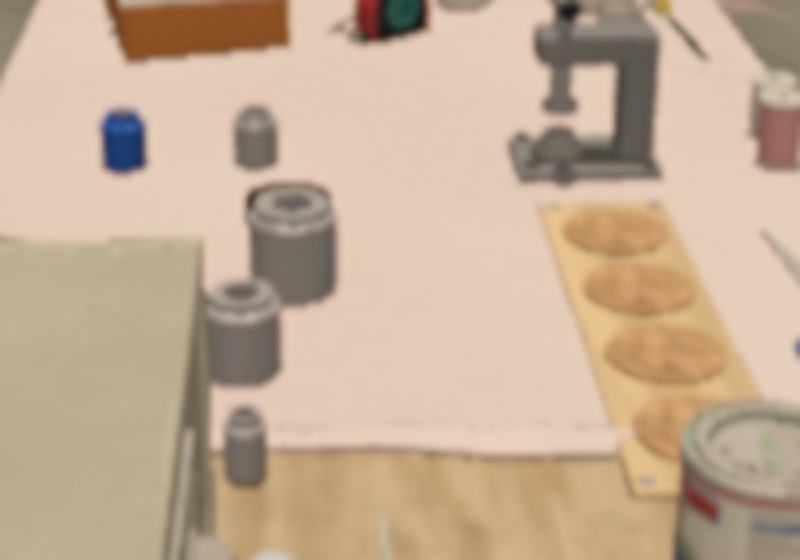

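The crops confirm it. The grey 22/32/42/52 dies have their dark discs at top-crop (700,412), (94,443), (555,425) and (400,388); the blue look-alike is at (103,587), so it's out. Side-crop discs are at (245,414), (256,112), (241,291) and (292,202). I'll triangulate both views.

```bash
python3 - <<'E'
from h import *; import pickle
t=pickle.load(open("top.pkl","rb")); s=pickle.load(open("side.pkl","rb"))
D={"22":((700,412),(245,414),.034),"32":((94,443),(256,112),.042),"42":((555,425),(241,291),.05),"52":((400,388),(292,202),.058),
"pa":((303,112),(616,232),.009),"pb":((416,109),(640,288),.009),"pc":((531,104),(666,352),.009),"pd":((646,99),None,.009)}
for n,(a,b,z) in D.items():
    a=(a[0]/4+190-.4,a[1]/4+140-.4); p=atz(t,*a,z); print(n,"atz",p.round(4),end=" ")
    if b:
        b=(b[0]/4+170-.4,b[1]/4+170-.4)
        o1,d1=ray(t,*a);o2,d2=ray(s,*b)
        k=np.linalg.lstsq(np.c_[d1,-d2],o2-o1,rcond=None)[0]; q1=o1+k[0]*d1;q2=o2+k[1]*d2
        print("tri",((q1+q2)/2).round(4),"gap",np.linalg.norm(q1-q2).round(4))
print()
E
```

```text
22 atz [ 0.4282 -0.1448  0.034 ] tri [ 0.4285 -0.1451  0.0327] gap 0.0004
32 atz [0.4215 0.2456 0.042 ] tri [0.4234 0.246  0.0411] gap 0.0036
42 atz [ 0.4212 -0.0487  0.05  ] tri [ 0.4228 -0.0485  0.0506] gap 0.0033
52 atz [0.4473 0.0489 0.058 ] tri [0.4491 0.0491 0.0588] gap 0.0038
pa atz [0.6501 0.1079 0.009 ] tri [0.6514 0.1079 0.0085] gap 0.0022
pb atz [0.6494 0.0295 0.009 ] tri [0.6518 0.0294 0.0078] gap 0.0038
pc atz [ 0.65   -0.0504  0.009 ] tri [ 0.6519 -0.0506  0.0085] gap 0.0032
pd atz [ 0.6507 -0.1304  0.009 ]
```

```bash
python3 -m pendant '[{"dx":0,"dy":0,"dz":-5,"twist":7},{"dz":-5,"twist":14.5},{"dz":-5,"twist":14.5}]' 100 40
```

```text
$[1]: bad value
```

```bash
python3 - <<'E'
from h import *; import pickle
t=pickle.load(open("top.pkl","rb"))
for u,v in [(680,360),(720,430),(760,340),(770,420),(560,400),(650,430)]: print(u,v,dep(t,u/1.4,v/1.4).round(3))
E
python3 -m pendant '[{"dx":0,"dy":0,"dz":-5,"twist":7},{"dx":0,"dy":0,"dz":-8,"twist":14},{"dx":0,"dy":0,"dz":-8,"twist":14}]' 100 40
```

```text
680 360 [ 0.374 -0.419  0.098]
720 430 [ 0.261 -0.416  0.188]
760 340 [ 0.387 -0.459  0.25 ]
770 420 [ 0.275 -0.451  0.253]
560 400 [ 0.316 -0.231  0.013]
650 430 [ 0.256 -0.391  0.01 ]
time: 0.48
eef_pos: [0.167, -0.6552, 0.3149]
tcp_rot: [1.0, 0.003, 0.0, 0.003]
contact_force: [0.7, -0.8, 0.3]
opening: 1.001
finger_force: 0.0
```

```bash
python3 -m pendant '[{"dx":2,"dy":-3,"dz":-4,"twist":0},{"dx":5,"dy":-9,"dz":-4,"twist":0},{"dx":8,"dy":-14,"dz":-4,"twist":0},{"dx":11,"dy":-20,"dz":-4,"twist":0},{"dx":14,"dy":-25,"dz":-4,"twist":0},{"dx":17,"dy":-30,"dz":-4,"twist":0},{"dx":20,"dy":-35,"dz":-4,"twist":0},{"dx":22,"dy":-41,"dz":-4,"twist":0},{"dx":25,"dy":-46,"dz":-4,"twist":0},{"dx":26,"dy":-50,"dz":-2,"twist":0}]' 100 40; python3 -m pendant '[{"dx":0,"dy":-1,"dz":4,"twist":0},{"dx":0,"dy":-1,"dz":10,"twist":0},{"dx":0,"dy":-1,"dz":16,"twist":0},{"dx":0,"dy":-1,"dz":16,"twist":0},{"dx":0,"dy":-1,"dz":16,"twist":0}]'
python3 - <<'E'
from h import *
c=cam("wrist"); save(c,"pics/w1.png",k=1.4); s=ctrl.get_state(); print(s["eef_pos"],s["tcp_rot"]); import pickle; pickle.dump(c,open("w1.pkl","wb"))
E
```

```text
time: 1.72
eef_pos: [0.4251, -0.1505, 0.3307]
tcp_rot: [1.0, 0.004, 0.0, 0.0]
contact_force: [0.9, -0.5, -0.7]
opening: 1.004
finger_force: 0.0
time: 2.35
eef_pos: [0.4248, -0.1431, 0.1727]
tcp_rot: [1.0, 0.003, 0.001, 0.0]
contact_force: [0.6, -0.8, 0.8]
opening: 1.001
finger_force: 0.0
[ 0.42559622 -0.14360347  0.17397256] [0.99999347 0.00288939 0.00184608 0.0011375 ]
```

View pics/w1.png

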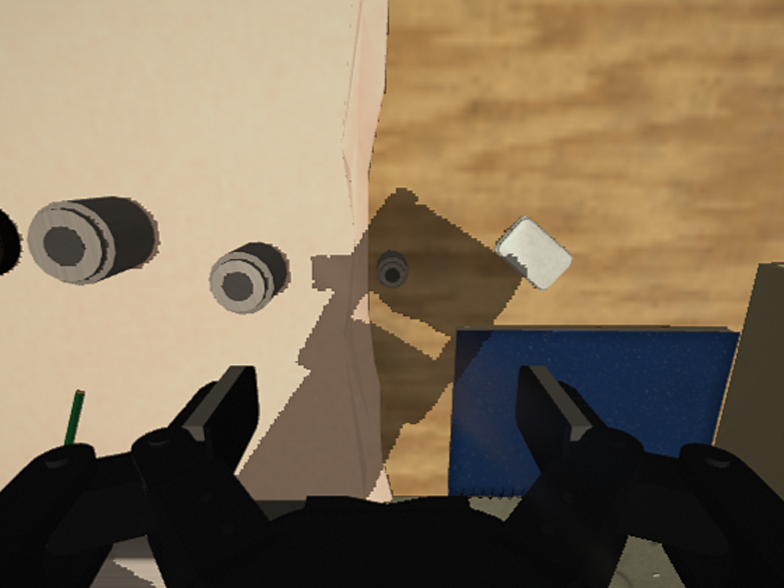

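Wrist picture (1.4x): the 22 die's disc is at (393,274) between the fingers, the 42's at (238,285) and the 52's at (64,244).

```bash
python3 - <<'E'
from h import *; import pickle
c=pickle.load(open("w1.pkl","rb"))
for n,u,v,z in [("22",393,274,.034),("42",238,285,.05),("52",64,244,.058)]: print(n,atz(c,u/1.4-.3,v/1.4-.3,z).round(4),dep(c,u/1.4,v/1.4).round(4))
E
```

```text
22 [ 0.4284 -0.1459  0.034 ] [ 0.4283 -0.1462  0.0348]
42 [ 0.4244 -0.0487  0.05  ] [ 0.424  -0.0488  0.0495]
52 [0.4509 0.0491 0.058 ] [0.4504 0.05   0.0565]
```

```bash
python3 -m pendant '[{"dx":0.3,"dy":0.2,"dz":5,"twist":0},{"dx":0.3,"dy":0.2,"dz":10,"twist":0},{"dx":0.3,"dy":0.2,"dz":14,"twist":0},{"dx":0.3,"dy":0.2,"dz":16.7,"twist":0},{"dx":0.3,"dy":0.2,"dz":16.7,"twist":0},{"dx":0.3,"dy":0.2,"dz":16.7,"twist":0}]' 75 40; python3 -m pendant '[{"dx":0,"dy":0,"dz":0,"twist":0},{"dx":0,"dy":0,"dz":0,"twist":0},{"dx":0,"dy":0,"dz":0,"twist":0},{"dx":0,"dy":0,"dz":0,"twist":0},{"dx":0,"dy":0,"dz":0,"twist":0},{"dx":0,"dy":0,"dz":0,"twist":0}]' 0 40
```

```text
time: 3.15
eef_pos: [0.4294, -0.146, 0.0069]
tcp_rot: [1.0, 0.003, 0.002, 0.001]
contact_force: [0.8, -0.1, -0.4]
opening: 0.755
finger_force: 0.0
time: 3.9
eef_pos: [0.4279, -0.145, 0.0054]
tcp_rot: [1.0, 0.003, 0.001, 0.0]
contact_force: [-1.1, 0.7, 6.6]
opening: 0.242
finger_force: 39.1
```

```bash
python3 -m pendant '[{"dx":0,"dy":0,"dz":-5,"twist":0},{"dx":2,"dy":-1,"dz":-10,"twist":0},{"dx":6,"dy":-5,"dz":-11,"twist":0},{"dx":10,"dy":-9,"dz":-11,"twist":0},{"dx":14,"dy":-13,"dz":-11,"twist":0},{"dx":18,"dy":-17,"dz":-11,"twist":0},{"dx":21,"dy":-21,"dz":-11,"twist":0},{"dx":22.4,"dy":-25,"dz":-9,"twist":0},{"dx":22.4,"dy":-25.3,"dz":-6,"twist":0},{"dx":22.4,"dy":-25.3,"dz":-4,"twist":0}]'
python3 -m pendant '[{"dx":0,"dy":0,"dz":0,"twist":0},{"dx":0,"dy":0,"dz":0,"twist":0}]'
python3 - <<'E'
from h import *
c=cam("wrist"); save(c,"pics/w2.png",k=1.4); s=ctrl.get_state(); print(s["eef_pos"],s["tcp_rot"]); import pickle; pickle.dump(c,open("w2.pkl","wb"))
E
```

```text
time: 5.15
eef_pos: [0.6485, 0.1103, 0.042]
tcp_rot: [1.0, 0.003, -0.002, 0.0]
contact_force: [-0.6, -0.3, -0.9]
opening: 0.24
finger_force: 39.5
time: 5.4
eef_pos: [0.6504, 0.1089, 0.0453]
tcp_rot: [1.0, 0.002, 0.001, 0.0]
contact_force: [0.3, 0.2, 0.5]
opening: 0.24
finger_force: 39.5
[0.65075627 0.10897369 0.04588411] [ 9.99996679e-01  2.25488948e-03  1.24755397e-03 -9.68357086e-06]
```

View pics/w2.png

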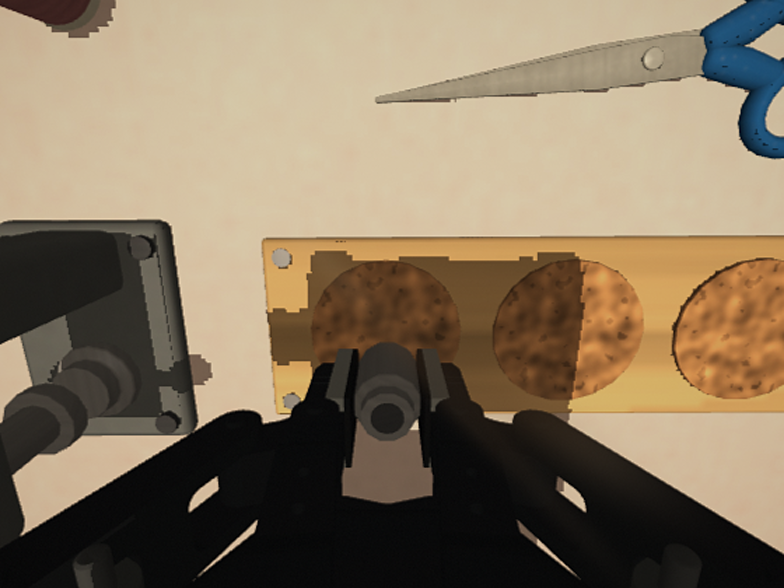

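Wrist picture (1.4x): pad_a spans u 311–461 with centre about (386,330), and pad_b's centre is about (568,330). The die hangs upright in the fingers, its disc at (386,418).

```bash
python3 - <<'E'
from h import *; import pickle
c=pickle.load(open("w2.pkl","rb"))
for n,u,v,z in [("pa",386,330,.009),("pb",568,330,.009),("pc",748,329,.009),("die",386,418,.071)]: print(n,atz(c,u/1.4-.3,v/1.4-.3,z).round(4),dep(c,u/1.4,v/1.4).round(4))
E
```

```text
pa [0.6535 0.1106 0.009 ] [0.6531 0.1104 0.0087]
pb [0.6539 0.0315 0.009 ] [0.6533 0.0307 0.0077]
pc [ 0.6549 -0.0466  0.009 ] [ 0.6544 -0.0476  0.0081]
die [0.6487 0.1104 0.071 ] [0.6498 0.1103 0.0729]
```

```bash
python3 -m pendant '[{"dx":0.2,"dy":0,"dz":1.5,"twist":0},{"dx":0.2,"dy":0,"dz":2.6,"twist":0},{"dx":0.2,"dy":0,"dz":3.1,"twist":0},{"dx":0.2,"dy":0,"dz":3.1,"twist":0},{"dx":0.2,"dy":0,"dz":3.1,"twist":0}]'; python3 -m pendant '[{"dx":0,"dy":0,"dz":0,"twist":0},{"dx":0,"dy":0,"dz":0,"twist":0},{"dx":0,"dy":0,"dz":0,"twist":0},{"dx":0,"dy":0,"dz":0,"twist":0},{"dx":0,"dy":0,"dz":-3,"twist":0},{"dx":0,"dy":0,"dz":-8,"twist":0},{"dx":0,"dy":0,"dz":-14,"twist":0},{"dx":0,"dy":0,"dz":-14,"twist":0}]' 60
```

```text
time: 6.08
eef_pos: [0.6514, 0.1095, 0.0145]
tcp_rot: [1.0, 0.003, -0.001, 0.0]
contact_force: [-4.3, -0.7, 8.5]
opening: 0.237
finger_force: 40.3
time: 7.08
eef_pos: [0.656, 0.1098, 0.1612]
tcp_rot: [1.0, 0.003, 0.007, -0.0]
contact_force: [0.2, -0.4, 1.4]
opening: 0.599
finger_force: 0.0
```

```bash
python3 -m pendant '[{"dx":-5,"dy":-1,"dz":0,"twist":0},{"dx":-10,"dy":-4,"dz":0,"twist":0},{"dx":-15,"dy":-7,"dz":0,"twist":0},{"dx":-19,"dy":-10,"dz":1,"twist":0},{"dx":-22.8,"dy":-13.6,"dz":3,"twist":0},{"dx":-22.8,"dy":-13.6,"dz":5,"twist":0},{"dx":-22.8,"dy":-13.6,"dz":5,"twist":0},{"dx":-22.8,"dy":-13.6,"dz":5,"twist":0}]' 85
python3 - <<'E'
from h import *
c=cam("wrist"); save(c,"pics/w3.png",(180,80,380,230),4); s=ctrl.get_state(); print(s["eef_pos"],s["tcp_rot"]); import pickle; pickle.dump(c,open("w3.pkl","wb"))
E
```

```text
time: 8.07
eef_pos: [0.4236, 0.2442, 0.1036]
tcp_rot: [1.0, 0.002, 0.0, -0.0]
contact_force: [-0.4, 0.4, -0.9]
opening: 0.852
finger_force: 0.0
[0.42398135 0.24421964 0.10404203] [ 9.99997226e-01  2.27113646e-03  5.97532292e-04 -1.79991173e-04]
```

View pics/w3.png

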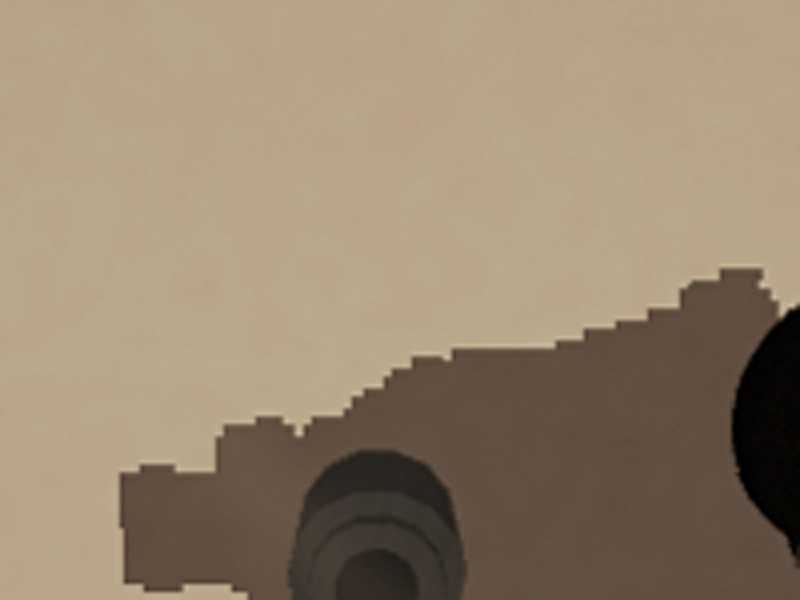

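The crop shows the grey 32 die (not blue). Its disc is centred at about (377,588), which is full-image pixel (274,227).

```bash
python3 - <<'E'
from h import *; import pickle
c=pickle.load(open("w3.pkl","rb"))
print(atz(c,180+377/4-.4,80+588/4-.4,.042).round(4),dep(c,274,227).round(4))
E
```

```text
[0.4234 0.247  0.042 ] [0.4233 0.2469 0.0426]
```

```bash
python3 -m pendant '[{"dx":0,"dy":-0.25,"dz":4,"twist":0},{"dx":0,"dy":-0.25,"dz":8,"twist":0},{"dx":0,"dy":-0.25,"dz":9.7,"twist":0},{"dx":0,"dy":-0.25,"dz":9.7,"twist":0},{"dx":0,"dy":-0.25,"dz":9.7,"twist":0}]' 85 40; python3 -m pendant '[{"dx":0,"dy":0,"dz":0,"twist":0},{"dx":0,"dy":0,"dz":0,"twist":0},{"dx":0,"dy":0,"dz":0,"twist":0},{"dx":0,"dy":0,"dz":0,"twist":0},{"dx":0,"dy":0,"dz":0,"twist":0},{"dx":0,"dy":0,"dz":0,"twist":0}]' 0 40
```

```text
time: 8.75
eef_pos: [0.4246, 0.2473, 0.0079]
tcp_rot: [1.0, 0.003, 0.001, -0.0]
contact_force: [-0.3, 0.2, -0.5]
opening: 0.848
finger_force: 0.0
time: 9.5
eef_pos: [0.4238, 0.2472, 0.0074]
tcp_rot: [1.0, 0.003, 0.001, -0.0]
contact_force: [-1.2, -1.0, 6.6]
opening: 0.36
finger_force: 39.9
```

```bash
python3 -m pendant '[{"dx":0,"dy":0,"dz":-5,"twist":0},{"dx":1,"dy":3,"dz":-9,"twist":0},{"dx":4,"dy":8,"dz":-10,"twist":0},{"dx":7,"dy":13,"dz":-10,"twist":0},{"dx":10,"dy":18,"dz":-10,"twist":0},{"dx":15,"dy":21,"dz":-10,"twist":0},{"dx":20,"dy":21.7,"dz":-10,"twist":0},{"dx":22.9,"dy":21.7,"dz":-9,"twist":0},{"dx":22.9,"dy":21.7,"dz":-5,"twist":0},{"dx":22.9,"dy":21.7,"dz":-3,"twist":0}]'
python3 -m pendant '[{"dx":0,"dy":0,"dz":1,"twist":0},{"dx":0,"dy":0,"dz":1.5,"twist":0},{"dx":0,"dy":0,"dz":1.5,"twist":0},{"dx":0,"dy":0,"dz":1.5,"twist":0}]'
```

```text
time: 10.75
eef_pos: [0.651, 0.0313, 0.0328]
tcp_rot: [1.0, 0.003, -0.003, -0.0]
contact_force: [-0.7, -0.7, -1.5]
opening: 0.359
finger_force: 40.1
time: 11.25
eef_pos: [0.654, 0.0311, 0.0227]
tcp_rot: [1.0, 0.003, 0.001, 0.0]
contact_force: [0.4, -0.2, -0.2]
opening: 0.355
finger_force: 40.1
```

```bash
python3 -m pendant '[{"dx":-0.1,"dy":0.1,"dz":0.5,"twist":0},{"dx":-0.1,"dy":0.1,"dz":0.6,"twist":0},{"dx":-0.1,"dy":0.1,"dz":0.6,"twist":0}]'; python3 -m pendant '[{"dx":0,"dy":0,"dz":0,"twist":0},{"dx":0,"dy":0,"dz":0,"twist":0},{"dx":0,"dy":0,"dz":0,"twist":0},{"dx":0,"dy":0,"dz":0,"twist":0},{"dx":0,"dy":0,"dz":-3,"twist":0},{"dx":0,"dy":0,"dz":-8,"twist":0},{"dx":0,"dy":0,"dz":-14,"twist":0},{"dx":0,"dy":0,"dz":-14,"twist":0}]' 65
python3 -m pendant '[{"dx":-5,"dy":1,"dz":0,"twist":0},{"dx":-10,"dy":3,"dz":0,"twist":0},{"dx":-15,"dy":5,"dz":0,"twist":0},{"dx":-19,"dy":7,"dz":1,"twist":0},{"dx":-22.9,"dy":7.9,"dz":3,"twist":0},{"dx":-22.9,"dy":7.9,"dz":5,"twist":0},{"dx":-22.9,"dy":7.9,"dz":5,"twist":0},{"dx":-22.9,"dy":7.9,"dz":5,"twist":0}]' 85
python3 - <<'E'
from h import *
c=cam("wrist"); save(c,"pics/w4.png",k=1.4); s=ctrl.get_state(); print(s["eef_pos"],s["tcp_rot"]); import pickle; pickle.dump(c,open("w4.pkl","wb"))
E
```

```text
time: 11.62
eef_pos: [0.6526, 0.0299, 0.0165]
tcp_rot: [1.0, 0.003, 0.0, 0.0]
contact_force: [-2.4, -0.6, 4.8]
opening: 0.358
finger_force: 40.6
time: 12.62
eef_pos: [0.6563, 0.0298, 0.1631]
tcp_rot: [1.0, 0.003, 0.007, 0.001]
contact_force: [1.1, -0.4, 0.7]
opening: 0.651
finger_force: 0.0
time: 13.62
eef_pos: [0.4242, -0.0502, 0.1057]
tcp_rot: [1.0, 0.003, 0.0, 0.0]
contact_force: [-0.8, -0.3, 0.6]
opening: 0.851
finger_force: 0.0
[ 0.42450045 -0.05026089  0.10608207] [9.99995490e-01 2.93566275e-03 5.95426232e-04 2.17198870e-04]
```

View pics/w4.png

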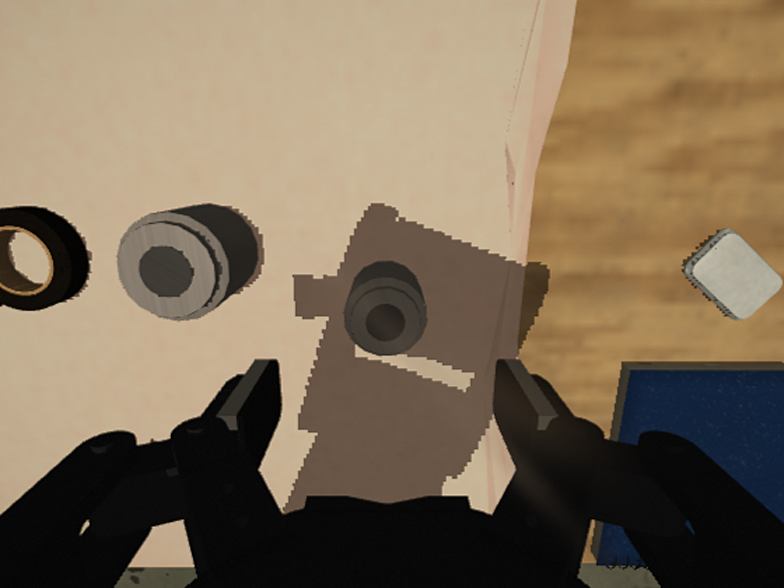

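The 42 die's disc is at (386,322), centred between the fingers; the 52's disc is at (166,271).

```bash
python3 - <<'E'
from h import *; import pickle
c=pickle.load(open("w4.pkl","rb"))
for n,u,v,z in [("42",386,322,.05),("52",166,271,.058)]: print(n,atz(c,u/1.4-.3,v/1.4-.3,z).round(4),dep(c,u/1.4,v/1.4).round(4))
E
python3 -m pendant '[{"dx":0,"dy":0,"dz":2,"twist":0},{"dx":0,"dy":0,"dz":3,"twist":0},{"dx":0,"dy":0,"dz":3,"twist":0}]'
```

```text
42 [ 0.4239 -0.0485  0.05  ] [ 0.4233 -0.0487  0.049 ]
52 [0.4501 0.0494 0.058 ] [0.4498 0.0495 0.0575]
time: 14.05
eef_pos: [0.4234, -0.0499, 0.0749]
tcp_rot: [1.0, 0.003, -0.001, -0.0]
contact_force: [-0.3, -0.5, -0.2]
opening: 0.85
finger_force: 0.0
```

```bash
python3 -m pendant '[{"dx":0,"dy":-0.1,"dz":4,"twist":0},{"dx":0,"dy":-0.1,"dz":6.6,"twist":0},{"dx":0,"dy":-0.1,"dz":6.6,"twist":0},{"dx":0,"dy":-0.1,"dz":6.6,"twist":0}]'; python3 -m pendant '[{"dx":0,"dy":0,"dz":0,"twist":0},{"dx":0,"dy":0,"dz":0,"twist":0},{"dx":0,"dy":0,"dz":0,"twist":0},{"dx":0,"dy":0,"dz":0,"twist":0},{"dx":0,"dy":0,"dz":0,"twist":0}]' 0 50
```

```text
time: 14.55
eef_pos: [0.4248, -0.0495, 0.0106]
tcp_rot: [1.0, 0.003, 0.001, 0.0]
contact_force: [-0.1, 0.1, 1.1]
opening: 0.848
finger_force: 0.0
time: 15.18
eef_pos: [0.4248, -0.0495, 0.0108]
tcp_rot: [1.0, 0.003, 0.001, 0.0]
contact_force: [-0.5, 1.1, 6.1]
opening: 0.476
finger_force: 51.1
```

```bash
python3 -m pendant '[{"dx":0,"dy":0,"dz":-4,"twist":0},{"dx":3,"dy":0,"dz":-8,"twist":0},{"dx":9,"dy":0,"dz":-9,"twist":0},{"dx":15,"dy":0,"dz":-9,"twist":0},{"dx":20,"dy":0,"dz":-9,"twist":0},{"dx":22.8,"dy":0,"dz":-6,"twist":0},{"dx":22.8,"dy":0,"dz":-3,"twist":0},{"dx":22.8,"dy":0,"dz":-2,"twist":0},{"dx":22.8,"dy":0,"dz":-2,"twist":0},{"dx":22.8,"dy":0,"dz":-2,"twist":0}]'
```

```text
time: 16.42
eef_pos: [0.6524, -0.0481, 0.031]
tcp_rot: [1.0, 0.003, 0.001, 0.0]
contact_force: [-0.4, -0.1, -0.9]
opening: 0.47
finger_force: 51.2
```

Now place it at (0.6525, -0.050), z about 0.020, release, and go above the 52.

```bash
python3 -m pendant '[{"dx":0,"dy":0.1,"dz":0.6,"twist":0},{"dx":0,"dy":0.2,"dz":1.1,"twist":0},{"dx":0,"dy":0.2,"dz":1.1,"twist":0},{"dx":0,"dy":0.2,"dz":1.1,"twist":0}]'; python3 -m pendant '[{"dx":0,"dy":0,"dz":0,"twist":0},{"dx":0,"dy":0,"dz":0,"twist":0},{"dx":0,"dy":0,"dz":0,"twist":0},{"dx":0,"dy":0,"dz":0,"twist":0},{"dx":0,"dy":0,"dz":-3,"twist":0},{"dx":0,"dy":0,"dz":-8,"twist":0},{"dx":0,"dy":0,"dz":-14,"twist":0},{"dx":0,"dy":0,"dz":-14,"twist":0}]' 75
python3 -m pendant '[{"dx":-5,"dy":-2,"dz":0,"twist":0},{"dx":-10,"dy":-5,"dz":0,"twist":0},{"dx":-15,"dy":-8,"dz":0,"twist":0},{"dx":-19,"dy":-9.9,"dz":1,"twist":0},{"dx":-20.2,"dy":-9.9,"dz":3,"twist":0},{"dx":-20.2,"dy":-9.9,"dz":5,"twist":0},{"dx":-20.2,"dy":-9.9,"dz":5,"twist":0},{"dx":-20.2,"dy":-9.9,"dz":5,"twist":0}]' 98
```

```text
time: 16.92
eef_pos: [0.6522, -0.05, 0.0198]
tcp_rot: [1.0, 0.003, 0.0, 0.0]
contact_force: [-3.4, 1.1, 5.3]
opening: 0.479
finger_force: 51.9
time: 17.92
eef_pos: [0.6557, -0.0508, 0.1661]
tcp_rot: [1.0, 0.003, 0.007, 0.002]
contact_force: [-0.2, 0.1, -0.4]
opening: 0.75
finger_force: 0.0
time: 18.92
eef_pos: [0.4494, 0.0479, 0.1086]
tcp_rot: [1.0, 0.003, 0.0, 0.0]
contact_force: [0.0, -0.1, 0.9]
opening: 0.978
finger_force: 0.0
```

```bash
python3 -m pendant '[{"dx":0.1,"dy":-0.15,"dz":3,"twist":0},{"dx":0.1,"dy":-0.15,"dz":6,"twist":0},{"dx":0.1,"dy":-0.15,"dz":9,"twist":0},{"dx":0.1,"dy":-0.15,"dz":9.8,"twist":0},{"dx":0.1,"dy":-0.15,"dz":9.8,"twist":0},{"dx":0.1,"dy":-0.15,"dz":9.8,"twist":0}]'; python3 -m pendant '[{"dx":0,"dy":0,"dz":0,"twist":0},{"dx":0,"dy":0,"dz":0,"twist":0},{"dx":0,"dy":0,"dz":0,"twist":0},{"dx":0,"dy":0,"dz":0,"twist":0},{"dx":0,"dy":0,"dz":0,"twist":0}]' 0 60
```

```text
time: 19.68
eef_pos: [0.4515, 0.0494, 0.0118]
tcp_rot: [1.0, 0.003, 0.001, 0.0]
contact_force: [-0.4, 1.1, -0.4]
opening: 0.98
finger_force: 0.0
time: 20.3
eef_pos: [0.451, 0.0494, 0.0114]
tcp_rot: [1.0, 0.003, 0.001, 0.0]
contact_force: [-0.8, -0.0, 5.6]
opening: 0.592
finger_force: 63.2
```

```bash
python3 -m pendant '[{"dx":0,"dy":0,"dz":-5,"twist":0},{"dx":0,"dy":3,"dz":-9,"twist":0},{"dx":1,"dy":9,"dz":-9,"twist":0},{"dx":4,"dy":14,"dz":-9,"twist":0},{"dx":8,"dy":17.9,"dz":-9,"twist":0},{"dx":14,"dy":17.9,"dz":-9,"twist":0},{"dx":19,"dy":17.9,"dz":-9,"twist":0},{"dx":20.1,"dy":17.9,"dz":-5,"twist":0},{"dx":20.1,"dy":17.9,"dz":-2.5,"twist":0},{"dx":20.1,"dy":17.9,"dz":-2.5,"twist":0}]'
python3 -m pendant '[{"dx":0,"dy":0,"dz":0,"twist":0},{"dx":0,"dy":0,"dz":0,"twist":0}]'
```

```text
time: 21.55
eef_pos: [0.6486, -0.127, 0.0305]
tcp_rot: [1.0, 0.003, -0.004, -0.002]
contact_force: [-0.8, 0.5, -2.8]
opening: 0.587
finger_force: 64.1
time: 21.8
eef_pos: [0.6531, -0.1288, 0.0373]
tcp_rot: [1.0, 0.003, 0.002, 0.001]
contact_force: [-0.8, -0.4, -2.1]
opening: 0.586
finger_force: 64.1
```

```bash
python3 -m pendant '[{"dx":0,"dy":0.1,"dz":0.8,"twist":0},{"dx":0,"dy":0.1,"dz":1.4,"twist":0},{"dx":0,"dy":0.1,"dz":1.7,"twist":0},{"dx":0,"dy":0.1,"dz":1.7,"twist":0},{"dx":0,"dy":0.1,"dz":1.7,"twist":0}]'; python3 -m pendant '[{"dx":0,"dy":0,"dz":0,"twist":0},{"dx":0,"dy":0,"dz":0,"twist":0},{"dx":0,"dy":0,"dz":0,"twist":0},{"dx":0,"dy":0,"dz":0,"twist":0},{"dx":0,"dy":0,"dz":-3,"twist":0},{"dx":0,"dy":0,"dz":-8,"twist":0},{"dx":0,"dy":0,"dz":-14,"twist":0},{"dx":0,"dy":0,"dz":-18,"twist":0}]' 82
python3 -m pendant '[{"dx":-5,"dy":-3,"dz":0,"twist":0},{"dx":-10,"dy":-7,"dz":-2,"twist":0},{"dx":-12,"dy":-11,"dz":-4,"twist":0},{"dx":-12,"dy":-11,"dz":-4,"twist":0},{"dx":-12,"dy":-11,"dz":-4,"twist":0}]'
python3 - <<'E'
from h import *
import pickle
c=cam("wrist"); save(c,"pics/w5.png",k=1.4); pickle.dump(c,open("w5.pkl","wb"))
c=cam("side"); save(c,"pics/s5.png",(170,170,370,310),4)
E
```

```text
time: 22.42
eef_pos: [0.6522, -0.1295, 0.0205]
tcp_rot: [1.0, 0.003, -0.0, 0.0]
contact_force: [-4.4, 2.0, 7.7]
opening: 0.595
finger_force: 65.2
time: 23.42
eef_pos: [0.653, -0.1297, 0.202]
tcp_rot: [1.0, 0.003, 0.002, 0.001]
contact_force: [-0.1, 0.3, -0.1]
opening: 0.819
finger_force: 0.0
time: 24.05
eef_pos: [0.5315, -0.0202, 0.2384]
tcp_rot: [1.0, 0.003, 0.0, 0.0]
contact_force: [0.4, 0.6, -1.5]
opening: 0.819
finger_force: 0.0
```

View pics/w5.png

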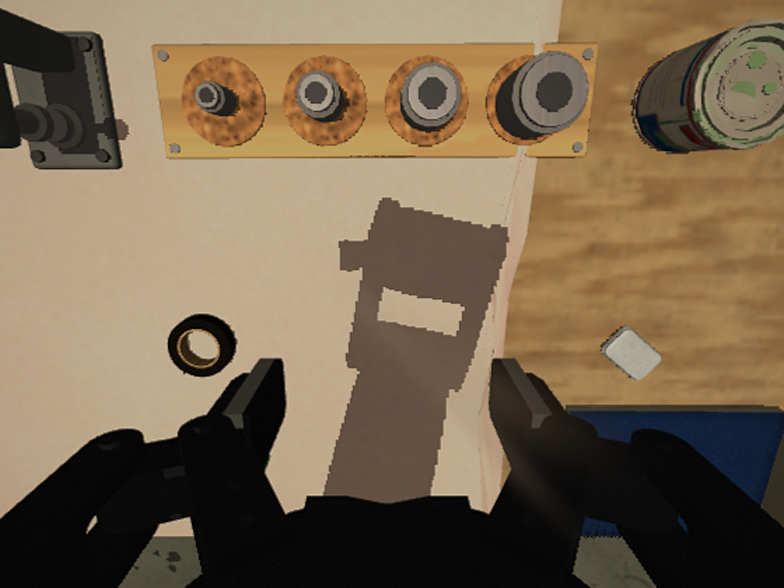

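View pics/s5.png

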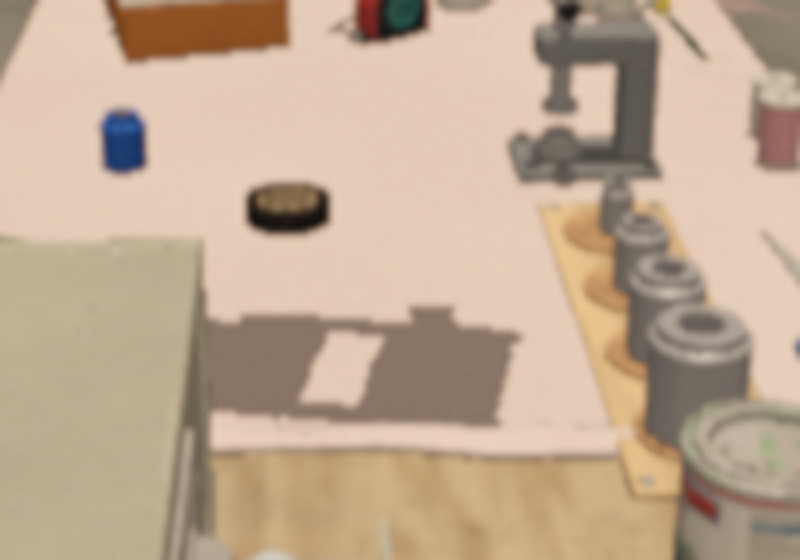

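Both pictures show all four dies upright on their pads in order from the press. Disc pixels in the wrist picture are (207,97), (317,93), (434,92) and (555,91); pad centres are (223,101), (325,100) and (427,101). Checking the offsets.

```bash
python3 - <<'E'
from h import *; import pickle
c=pickle.load(open("w5.pkl","rb"))
for n,u,v,z in [("22",207,97,.043),("32",317,93,.051),("42",434,92,.059),("52",555,91,.067),("pa",223,101,.009),("pb",325,100,.009),("pc",427,101,.009)]: print(n,atz(c,u/1.4-.3,v/1.4-.3,z).round(4),dep(c,u/1.4,v/1.4).round(4)[2])
E
```

```text
22 [0.6496 0.1097 0.043 ] 0.043
32 [0.6516 0.0303 0.051 ] 0.0514
42 [ 0.6516 -0.0499  0.059 ] 0.0584
52 [ 0.6516 -0.1286  0.067 ] 0.067
pa [0.6515 0.1104 0.009 ] 0.0346
pb [0.6529 0.0304 0.009 ] 0.0503
pc [ 0.6528 -0.0495  0.009 ] 0.0581
```

All dies are within about 3 mm of their pad centres and at the right heights, so I'm handing in.

```bash
python3 -c "
from plant import ctrl
print(ctrl.sign_off())"
```

```text
the job is handed in; nothing more can be done
None
```

The job is handed in: the 22, 32, 42 and 52 mm dies stand upright and released on pads a to d, smallest next to the press; the last look put the 22, 32 and 42 mm dies within about 3 mm of their pads' measured centres, and the 52 mm die within about 2 mm of pad_d's centre as estimated from the top view.

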